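Change over the sliding parts trays

TASK

Only one of the three sliding trays may stand out at a time: first push the empty tray fully home, then hook a fingertip behind the front lip of the tray that holds the panel timer and draw it out along its rails to its stop. Use only the outside of the fingers: do not pinch a lip, do not touch or lift the timer, and leave the tray with the white mounting frame and everything else on the bench as they are.

Things in the scene. Friction and masses are not known exactly. Their poses are not given: they have to be found in the camera images.
- full_unit: Fixed grey slide unit of the tray that carries the panel timer: plate 240 (x) x 130 (y) x 6 mm with two side rails 20 mm high and a rear stop 34 mm high. Origin: centre of the underside, on the bench. Axes: x along the rails to the rear (away from the robot within 0.2 rad), y left, z up. With the tray home its front lip is centred at x = -33 mm here; drawing out moves it along -x.
- empty_unit: Fixed grey slide unit of the empty tray: plate 240 (x) x 130 (y) x 6 mm with two side rails 20 mm high and a rear stop 34 mm high. Origin: centre of the underside, on the bench. Axes: x along the rails to the rear (away from the robot within 0.2 rad), y left, z up. With the tray home its front lip is centred at x = -33 mm here; drawing out moves it along -x.
- frame_unit: Fixed grey slide unit of the tray that carries the flat white mounting frame: plate 240 (x) x 130 (y) x 6 mm with two side rails 20 mm high and a rear stop 34 mm high. Origin: centre of the underside, on the bench. Axes: x along the rails to the rear (away from the robot within 0.2 rad), y left, z up. With the tray home its front lip is centred at x = -33 mm here; drawing out moves it along -x.
- full_tray (a joint): The tray with the timer. Slide joint in m: 0 = fully home against the rear stop, grows as the tray comes out toward the robot, 0.10 = fully out against its front stop. Stays where it is left; moving it takes about 3 N, plus 12 N per m/s. Starts home, within 6 mm.
- empty_tray (a joint): The empty tray. Slide joint in m: 0 = fully home against the rear stop, grows as the tray comes out toward the robot, 0.10 = fully out against its front stop. Stays where it is left; moving it takes about 3 N, plus 12 N per m/s. Starts 50 to 85 mm out.
- frame_tray (a joint): The tray with the mounting frame. Slide joint in m: 0 = fully home against the rear stop, grows as the tray comes out toward the robot, 0.10 = fully out against its front stop. Stays where it is left; moving it takes about 3 N, plus 12 N per m/s. Starts home; not to be moved.
- full_lip_inner: Inner (rear) half of the upright front lip of the timer tray: 4 x 104 x 28 mm, moves with the tray. Origin: centre of its underside, on the tray floor 12 mm above the bench; axes as its unit. A fingertip hooks its rear face (x = +2 mm). Behind it an open finger pocket 49 (x) x 104 mm, floor 12 mm above the bench, then the 34 mm high front wall of the 77 x 94 mm parts compartment.
- full_lip_outer: Outer half (side toward the robot) of the same lip of the timer tray: 4 x 104 x 30 mm, top 42 mm above the bench, lying flat against the inner half, 4 mm nearer the robot, so that the whole lip is 8 mm thick. Origin: centre of its underside, 12 mm above the bench. Its front face (x = -2 mm) can be pushed to send the tray home.
- empty_lip_inner: Inner (rear) half of the upright front lip of the empty tray: 4 x 104 x 28 mm, moves with the tray. Origin: centre of its underside, on the tray floor 12 mm above the bench; axes as its unit. A fingertip hooks its rear face (x = +2 mm). Behind it an open finger pocket 49 (x) x 104 mm, floor 12 mm above the bench, then the 34 mm high front wall of the 77 x 94 mm parts compartment.
- empty_lip_outer: Outer half (side toward the robot) of the same lip of the empty tray: 4 x 104 x 30 mm, top 42 mm above the bench, lying flat against the inner half, 4 mm nearer the robot, so that the whole lip is 8 mm thick. Origin: centre of its underside, 12 mm above the bench. Its front face (x = -2 mm) can be pushed to send the tray home.
- frame_lip_inner: Inner half of the front lip of the mounting frame's tray, same shape as the others. Not to be moved.
- timer: Beige panel timer, 47 x 84 x 48 mm, lying loose in its tray's parts compartment, with its long axis across the tray. Origin: centre of its underside, 12 mm above the bench; z up.
- mount_frame: Flat white plastic mounting frame, 55 x 54 x 17 mm, loose in the third tray. Origin: centre of its underside. Bystander.
- marker_a: Black-capped marker pen, 17 x 17 x 127 mm, lying lengthwise in the gap between two slide units. Bystander; origin under its middle.
- marker_b: Blue-capped marker pen of the same size in the other gap. Bystander; origin under its middle.
- carrier_plate: Flat grey carrier plate, 118 x 76 x 14 mm, lying on the right of the units. Bystander; origin under its middle.
- small_carton: Small white carton, 37 x 66 x 56 mm, standing on the left. Bystander; origin under its middle.

How it is judged:
On the way, in this order (a step that is already met when the one before it is completed fails the run):
1. the empty tray is pushed home (within 6 mm), the timer's tray still in (less than 20 mm out) (value of joint empty_tray below 0.006 m and value of joint full_tray below 0.02 m), for 0.2 s.
2. the timer's tray is drawn out to its stop (within 8 mm) (value of joint full_tray above 0.092 m and value of joint empty_tray below 0.006 m), for 0.2 s.
At the end, for the whole second after the job is handed in: The empty tray is home (within 6 mm of its stop), the timer's tray is out (within 8 mm of its front stop), both at rest; the timer lies flat and still inside its tray's compartment; the third tray has moved less than 10 mm and the bystanders less than 25 mm (all of step 2 and velocity of joint full_tray between -0.01 and 0.01 m/s and velocity of joint empty_tray between -0.01 and 0.01 m/s and x of timer in the frame of full_lip_inner between 0.07 and 0.12 m and y of timer in the frame of full_lip_inner between -0.02 and 0.02 m and height (world z) of timer below 0.02 m and angle between timer's own z axis and vertical below 0.15 rad and linear speed of timer below 0.02 m/s and distance of frame_lip_inner from where it was at the start of the episode below 0.01 m and distance of each of mount_frame, marker_a, marker_b, carrier_plate, small_carton from where it was at the start of the episode below 0.025 m); the robot touches nothing.
It fails at once if the lip of the timer's tray or the empty tray is pinched: fingers press on its front and rear faces at once (contact force between each of full_lip_inner, full_lip_outer and the fingers above 1.5 N or contact force between each of empty_lip_inner, empty_lip_outer and the fingers above 1.5 N).
It fails at once if the robot touches the timer (contact force between timer and the fingers above 1 N or contact force between timer and the arm above 1 N).
It fails at once if the timer is lifted or tipped (height (world z) of timer above 0.027 m or angle between timer's own z axis and vertical above 0.3 rad).
It fails at once if the tray with the mounting frame is moved by more than 10 mm (distance of frame_lip_inner from where it was at the start of the episode above 0.01 m).
It fails at once if a bystander is moved by more than 25 mm (distance of any of mount_frame, marker_a, marker_b, carrier_plate, small_carton from where it was at the start of the episode above 0.025 m).
It also fails if it takes over 51 s, if anything falls off the work surface, if the arm or the gripper's body presses on something with over 40 N, if the wrist force passes 120 N, or if a joint passes its speed limit or range.

ROBOT

A 6-joint arm with a two-finger parallel gripper is mounted at the origin on a cart in front of the work surface, level with it; the furniture and walls round the work are solid. World frame = base frame: x ahead of the robot, y to its left, z up, the work surface at z = 0. Lengths are in m, angles in rad, forces in N, time in s.
With the tool pointing down it reaches from about 0.4 to 0.925 m from the base axis. Payload 3.4 kg.
Tool frame: the origin (TCP) lies midway between the tips of the shut fingers; the grasp point (between the pads) lies 19 mm behind it; z points along the fingers, y is the line along which they close (so a half turn about z gives the same grasp; the last joint's range is limited). The gripper opens to 85 mm and grips with 20 to 120 N. Pads are 22 mm wide; open, the fingers measure 114 mm over their backs; the gripper's body (76 mm by 85 mm) begins 54 mm behind the grasp point. The pads swing forward as they close: fully open they stand 13 mm farther back than shut.
Start: joints at [1.238, 0.307, 1.506, -0, 1.328, -0.073], TCP at [0.147, 0.556, 0.199] pointing down, gripper open.
Joint ranges: [-3.12, 3.12], [-1.05, 2.28], [0.14, 2.33], [-1.42, 4.57], [0.1, 2.73], [-2.68, 2.68]. Speed limits (rad/s): [2.57, 2.57, 3.14, 3.14, 3.14, 3.14].

INTERFACE

Orientations are given as a unit quaternion [w, x, y, z].
In Python, from bench import ctrl gives the robot as it stands.
- The arm moves only by the tool move_arm, never from a script. Its argument "rows" is a list that holds one entry, the list of rows, each a list of 6 numbers: the shift along the tool's x, y, z each as a share of 0.04 m, from -1 to 1, then the turn, a rotation vector about the tool's x, y, z each as a share of 5 degrees, from -1 to 1. In form: [[[dx, dy, dz, ax, ay, az], ...]]. A call has 1 to 12 rows; each row shifts and turns the commanded pose from where the row before left it, along the tool's axes as they then stand; what a row does not reach is not made up. A row lasts 1/8 s, in which the tool goes at most 62.5 mm and 10.7 degrees, less where a joint would pass 70% of its speed; a pose out of reach is approached as far as the arm can. A call with a number of a shift or a turn outside -1 to 1 is refused whole. A call with a gripper value outside its range is refused whole. "claw" is the opening, from -1 (shut) to 1 (fully open), set as the call begins (left out, the last holds). The fingers move at their own pace and stop on an object; the grip force is fixed at half the most. Time passes only in rows, so rows that do not move let the fingers close. It gives the time, the measured TCP pose, the force, the opening and the grip force at its end, in the units of the state.
- ctrl.sense(): the state, without advancing time (a new reading comes with each control period).
- ctrl.grab_frame(name): name is "scene" or "top"; returns a dict with "image" (480x640x3 uint8, blue, green, red), "fx", "fy", "cx", "cy" (pixels), "R" (3x3) and "t" (3): a world point X has camera coordinates R X + t. Camera axes: x right, y down, z forward; pixel columns grow to the right and rows downward; lengths in m; the calibration is good to about 2 mm. A picture is of the moment at which its call begins. There is no depth.
- ctrl.job_done(): hands the job in; it is judged then, once.
The state is a dict: "time": time; "joints": joint angles; "joint_velocities": joint speeds; "joint_efforts": joint torques, N m; "position": TCP position; "tool_rot": TCP orientation; "ft_force": force on the tool from outside, world axes, zero at the start; "torque": the same for the moment, N m; "finger_gap": finger opening in m; "gripper_force": force on a finger pad.
Only numpy, scipy, OpenCV 4.12 (cv2) and the standard library are available. Lean on these libraries where they do the work, as an engineer would, in place of code of your own. Each camera call takes 0.05 s, during which the arm holds its last target. There are 200 camera calls.

## Working session

There is one attempt and no reset: what is moved stays moved. The work goes in short steps, Python scripts to look and compute and a tool call to move; the robot and the scene stay as the last step left them, time stands still between calls to the robot, and variables do not carry over. Pictures are saved under pics/ and viewed, at most 10 in all, crops included, and the job is handed in when it is done.

Besides the shell and the picture viewer there is one more tool, called after "Call:" as a command line: name --argument value ..., lists and objects as JSON in quotes. move_arm: Moves the arm, as the interface text tells. Shift numbers are shares of 0.04 m and turn numbers shares of 5 degrees, none past 1 either way. Its arguments: {"type":"object","properties":{"rows":{"type":"array"},"claw":{"type":"number"}},"required":["rows"]}

```bash
mkdir -p pics; python3 - <<'E'
from bench import ctrl
import cv2,json,pickle
s=ctrl.sense();print(s['time'],s['position'],s['tool_rot'],s['finger_gap'],s['ft_force'])
for n in('top','scene'):
    f=ctrl.grab_frame(n);cv2.imwrite(f'pics/{n}0.png',f['image']);pickle.dump(f,open(f'{n}0.pkl','wb'))
    print(n,f['fx'],f['fy'],f['cx'],f['cy'],f['R'],f['t'])
E
```

```text
0.0 [0.14693653 0.55515203 0.19760102] [-1.86225026e-04  1.29029927e-01  9.91640223e-01 -9.55127544e-04] 0.08547499435907079 [ 0.1772724   0.2632253  -0.01098057]
top 491.70503756492934 491.70503756492934 319.37701298590076 247.2632853471779 [[ 0.01571876 -0.99979166  0.01302135]
 [-0.99071544 -0.01733227 -0.13484257]
 [ 0.13504017 -0.01078089 -0.99078147]] [-0.02243483  0.59742572  1.30302466]
scene 493.7341089147873 493.7341089147873 316.89753871573106 240.4595391546754 [[-0.8724666  -0.48858233 -0.00945179]
 [-0.32624636  0.59676363 -0.73310059]
 [ 0.36382048 -0.63652217 -0.68005454]] [0.51451302 0.24005163 1.01957137]
```

View pics/top0.png

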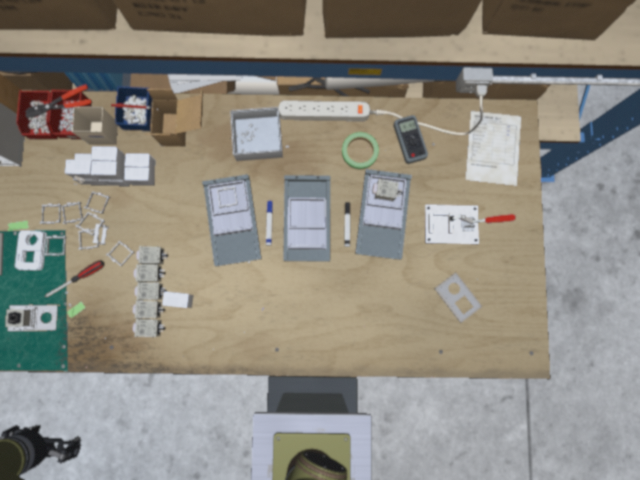

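View pics/scene0.png

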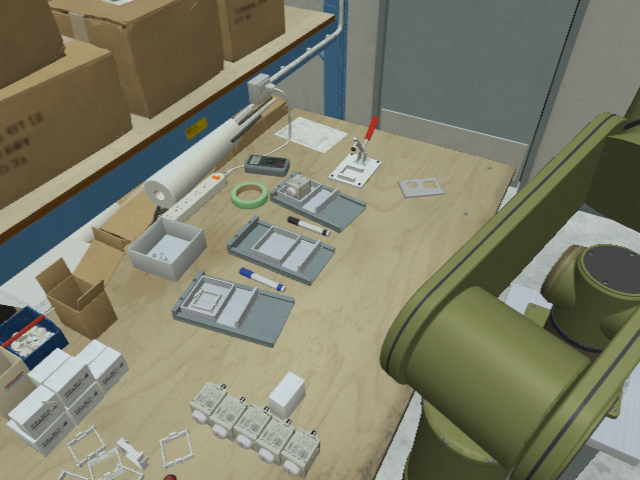

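Top view: the frame unit is at about (232,220), the empty unit at (307,218) with its tray partly out, and the timer unit at (383,215) with its tray home. I'll zoom in and measure.

```bash
cat > h.py <<'E'
import numpy as np,cv2,pickle
def ray(f,u,v,z):
    d=f['R'].T@np.array([(u-f['cx'])/f['fx'],(v-f['cy'])/f['fy'],1.]);c=-f['R'].T@f['t']
    return c+d*(z-c[2])/d[2]
def proj(f,X):
    p=f['R']@np.array(X)+f['t'];return f['fx']*p[0]/p[2]+f['cx'],f['fy']*p[1]/p[2]+f['cy']
E
python3 - <<'E'
from h import *
f=pickle.load(open('top0.pkl','rb'));im=f['image']
c=im[165:270,270:420];cv2.imwrite('pics/crop1.png',cv2.resize(c,None,fx=5,fy=5,interpolation=cv2.INTER_CUBIC))
hsv=cv2.cvtColor(im,cv2.COLOR_BGR2HSV)
# non-wood: unit masks (blueish hue)
m=((hsv[...,0]>85)&(hsv[...,0]<135)&(hsv[...,1]>12)).astype(np.uint8)
m[:170]=0;m[270:]=0
n,l,st,ce=cv2.connectedComponentsWithStats(m)
for i in range(1,n):
    if st[i,4]>800:
        cn=max(cv2.findContours((l==i).astype(np.uint8),0,2)[0],key=cv2.contourArea)
        r=cv2.minAreaRect(cn);b=cv2.boxPoints(r);print(st[i],r)
        print(np.round([ray(f,*p,0.01)[:2] for p in b],4))
for v in (200,):pass
print('hsv col empty',[(v,*hsv[v,307]) for v in range(176,264,2)])
E
```

```text
[ 356  170   55   89 3330] ((383.15460205078125, 213.87855529785156), (45.473758697509766, 84.23566436767578), 6.842773914337158)
[[ 0.5875 -0.1142]
 [ 0.8291 -0.1415]
 [ 0.8157 -0.2708]
 [ 0.5745 -0.2405]]
[ 559  170   81   47 1301] ((599.0, 193.0), (46.0, 80.0), 90.0)
[[ 0.8381 -0.6983]
 [ 0.8427 -0.9303]
 [ 0.7075 -0.9205]
 [ 0.7033 -0.6915]]
[ 203  175   57   90 3848] ((231.3799591064453, 219.66000366210938), (84.85281372070312, 46.10336685180664), 81.8698959350586)
[[0.7861 0.3217]
 [0.8077 0.1931]
 [0.5677 0.1513]
 [0.5474 0.2771]]
[ 284  176   46   85 3741] ((306.5, 218.0), (84.0, 45.0), 90.0)
[[ 0.805   0.0912]
 [ 0.8075 -0.0371]
 [ 0.5665 -0.0402]
 [ 0.5644  0.085 ]]
[   4  230   61   40 1951] ((34.0, 249.5), (60.0, 39.0), 0.0)
[[0.5262 0.8552]
 [0.635  0.8663]
 [0.638  0.7003]
 [0.529  0.691 ]]
hsv col empty [(176, np.uint8(103), np.uint8(23), np.uint8(133)), (178, np.uint8(102), np.uint8(34), np.uint8(129)), (180, np.uint8(98), np.uint8(23), np.uint8(89)), (182, np.uint8(103), np.uint8(36), np.uint8(128)), (184, np.uint8(104), np.uint8(35), np.uint8(139)), (186, np.uint8(1
[... 1270 characters left out ...]
nt8(113), np.uint8(30), np.uint8(210)), (238, np.uint8(114), np.uint8(29), np.uint8(209)), (240, np.uint8(112), np.uint8(31), np.uint8(209)), (242, np.uint8(113), np.uint8(30), np.uint8(210)), (244, np.uint8(113), np.uint8(29), np.uint8(211)), (246, np.uint8(113), np.uint8(26), np.uint8(196)), (248, np.uint8(113), np.uint8(23), np.uint8(131)), (250, np.uint8(104), np.uint8(32), np.uint8(134)), (252, np.uint8(102), np.uint8(37), np.uint8(139)), (254, np.uint8(101), np.uint8(35), np.uint8(139)), (256, np.uint8(103), np.uint8(35), np.uint8(139)), (258, np.uint8(103), np.uint8(35), np.uint8(140)), (260, np.uint8(95), np.uint8(12), np.uint8(132)), (262, np.uint8(21), np.uint8(51), np.uint8(164))]
```

View pics/crop1.png

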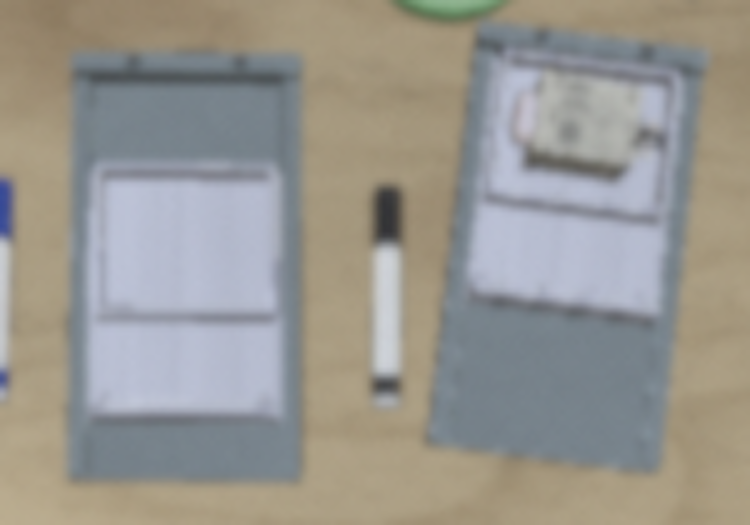

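```bash
python3 - <<'E'
from h import *
f=pickle.load(open('top0.pkl','rb'));im=f['image'];hsv=cv2.cvtColor(im,cv2.COLOR_BGR2HSV)
for name,(x0,x1),u0 in(('empty',(275,340),307),('full',(350,418),384)):
    m=((hsv[...,0]>85)&(hsv[...,0]<135)&(hsv[...,1]>12)).astype(np.uint8)
    P=[]
    for v in range(200,246):
        c=np.where(m[v,x0:x1])[0]+x0
        a,b=ray(f,c.min()-.5,v,.013),ray(f,c.max()+.5,v,.013);P.append([*((a+b)/2)[:2],np.hypot(*(a-b)[:2])])
    P=np.array(P);k=np.polyfit(P[:,0],P[:,1],1);yaw=np.arctan(k[0]);r=P[:,1]-np.polyval(k,P[:,0])
    ex=np.array([np.cos(yaw),np.sin(yaw)])
    # along the centreline, sample value and hue
    print(name,'yaw',yaw,'width',np.median(P[:,2])*np.cos(yaw),'res',r.std(), 'y@.65',np.polyval(k,.65))
    for z in(.006,.042):
        x=np.arange(.54,.72,.002);uv=np.float32([proj(f,(a,np.polyval(k,a),z)) for a in x])
        s=cv2.remap(hsv,uv[None,:,0],uv[None,:,1],cv2.INTER_LINEAR)[0]
        print(z,[(round(float(a),3),int(q[0]),int(q[2])) for a,q in zip(x,s)])
E
```

```text
empty yaw 0.007008483626033878 width 0.12415503056488668 res 0.0007213907745744557 y@.65 0.02443841265933007
0.006 [(0.54, 19, 176), (0.542, 20, 173), (0.544, 20, 171), (0.546, 20, 169), (0.548, 20, 170), (0.55, 20, 171), (0.552, 20, 174), (0.554, 20, 174), (0.556, 20, 174), (0.558, 20, 172), (0.56, 20, 166), (0.562, 21, 154), (0.564, 45, 142), (0.566, 90, 133), (0.568, 98, 136), (0.57, 102, 138), (0.572, 103, 138), (0.574, 102, 138), (0.576, 103, 139), (0.578, 103, 139), (0.58, 102, 139), (0.582, 103, 140), (0.584, 102, 140), (0.586, 101, 139), (0.588, 103, 139), (0.59, 103, 139), (0.592, 103, 138), (0.594, 104, 134), (0.596, 105, 126), (0.598, 108, 126), (0.6, 111, 135), (0.602, 113, 162), (0.604, 112, 184), (0.606, 112, 199), (0.608, 113, 207), (0.61, 113, 210), (0.612, 113, 210), (0.614, 113, 209), (0.616, 114, 209), (0.618, 113, 209), (0.62, 113, 209), (0.622, 113, 209), (0.624, 113, 209), (0.626, 113, 209), (0.628, 113, 209), (0.63, 114, 209), (0.632, 114, 209), (0.634, 114, 209), (0.636, 113, 209), (0.638, 113, 209), (0.64, 113, 208), (0.642, 114, 208), (0.644, 114, 208), (0.6
[... 5132 characters left out ...]
139), (0.646, 102, 139), (0.648, 102, 139), (0.65, 103, 138), (0.652, 103, 134), (0.654, 104, 127), (0.656, 107, 120), (0.658, 110, 123), (0.66, 113, 138), (0.662, 114, 164), (0.664, 113, 186), (0.666, 113, 200), (0.668, 112, 207), (0.67, 113, 208), (0.672, 113, 209), (0.674, 113, 209), (0.676, 113, 209), (0.678, 113, 210), (0.68, 113, 210), (0.682, 113, 210), (0.684, 113, 209), (0.686, 113, 209), (0.688, 114, 209), (0.69, 114, 209), (0.692, 113, 209), (0.694, 113, 209), (0.696, 114, 210), (0.698, 113, 210), (0.7, 113, 210), (0.702, 113, 209), (0.704, 113, 209), (0.706, 113, 206), (0.708, 113, 199), (0.71, 113, 186), (0.712, 113, 165), (0.714, 113, 154), (0.716, 114, 156), (0.718, 113, 179)]
```

Call:
move_arm --rows '[[[0,0,0,0,0,-1],[0,0,0,0,0,-1],[0,0,0,0,0,-1],[-0.7,-0.9,0,0,0,0],[-0.7,-0.9,0,0,0,0],[-0.7,-0.9,0,0,0,0],[-0.7,-0.9,0,0,0,0],[-0.7,-0.9,0,0,0,0],[-0.7,-0.9,0,0,0,0],[-0.7,-0.9,0,0,0,0],[-0.7,-0.9,0,0,0,0],[0,0,0,0,0,0]]]' --claw -1

```text
time: 1.6
position: [0.3735, 0.2663, 0.1982]
tool_rot: [0.0, 0.001, 1.0, -0.0]
ft_force: [-1.0, 0.3, 0.4]
finger_gap: 0.0001
gripper_force: 0.0
```

Call:
move_arm --rows '[[[-0.64,-0.865,0,0,0,0],[-0.64,-0.865,0,0,0,0],[-0.64,-0.865,0,0,0,0],[-0.64,-0.865,0,0,0,0],[-0.64,-0.865,0,0,0,0],[-0.64,-0.865,0,0,0,0],[-0.64,-0.865,0,0,0,0],[0,0,1,0,0,0],[0,0,1,0,0,0],[0,0,1,0,0,0],[0,0,0.5,0,0,0],[0,0,0,0,0,0]]]'

```text
time: 3.1
position: [0.5499, 0.028, 0.0565]
tool_rot: [-0.003, -0.002, 1.0, 0.0]
ft_force: [-0.6, -0.1, 0.5]
finger_gap: -0.0004
gripper_force: 0.0
```

```bash
python3 - <<'E'
from bench import ctrl
import cv2
f=ctrl.grab_frame('scene')['image'][150:350,150:400]
cv2.imwrite('pics/s1.png',cv2.resize(f,None,fx=3,fy=3,interpolation=cv2.INTER_CUBIC))
E
```

```text
(no output)
```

View pics/s1.png

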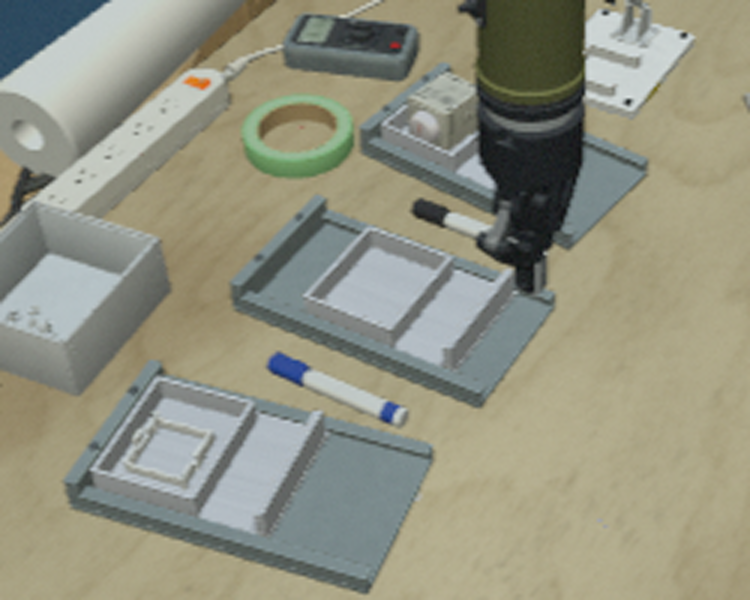

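The closed fingertips (about (533,285) in the crop) hang in front of the empty tray's lip. Next I lower them and push.

Call:
move_arm --rows '[[[0,0,0.4,0,0,0],[0,0,0.35,0,0,0],[0,0,0,0,0,0],[-0.25,0,0,0,0,0],[-0.25,0,0,0,0,0],[-0.25,0,0,0,0,0],[-0.25,0,0,0,0,0],[-0.25,0,0,0,0,0],[-0.25,0,0,0,0,0],[-0.25,0,0,0,0,0],[0,0,0,0,0,0]]]'

```text
time: 4.53
position: [0.6231, 0.027, 0.0285]
tool_rot: [0.0, -0.001, 1.0, -0.0]
ft_force: [-0.7, 0.4, 0.3]
finger_gap: 0.0002
gripper_force: 0.0
```

Call:
move_arm --rows '[[[-0.15,0,0,0,0,0],[-0.1,0,0,0,0,0],[-0.1,0,0,0,0,0]]]'

```text
time: 4.9
position: [0.6361, 0.0271, 0.0285]
tool_rot: [-0.0, -0.002, 1.0, -0.0]
ft_force: [-0.5, 0.4, 0.0]
finger_gap: 0.0002
gripper_force: 0.0
```

```bash
python3 - <<'E'
from bench import ctrl
import cv2,numpy as np
f=ctrl.grab_frame('scene')['image'][180:330,200:400]
g=ctrl.grab_frame('top')['image'][150:300,240:440]
cv2.imwrite('pics/s2.png',cv2.resize(np.hstack([f,g]),None,fx=2,fy=2,interpolation=cv2.INTER_CUBIC))
E
```

```text
(no output)
```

View pics/s2.png

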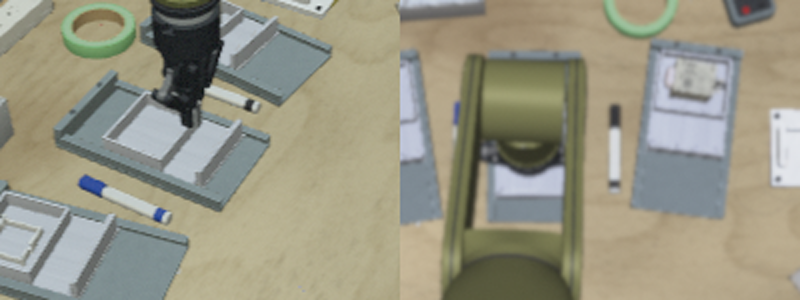

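```bash
python3 - <<'E'
from h import *
f=pickle.load(open('scene0.pkl','rb'))
for p in[(.55,.028,.0565),(.636,.027,.0285),(.593,.076,.042),(.593,-.028,.042),(.593,-.028,.012),(.563,-.04,.006),(.563,.09,.006)]:print(p,proj(f,p))
t=pickle.load(open('top0.pkl','rb'))
for p in[(.593,.076,.042),(.593,-.028,.042)]:print(p,proj(t,p))
im=f['image'][200:300,220:345];im=cv2.resize(im,None,fx=6,fy=6,interpolation=cv2.INTER_CUBIC);cv2.imwrite('pics/s3.png',im)
E
```

```text
(0.55, 0.028, 0.0565) (np.float64(325.57272085290026), np.float64(255.69701104419045))
(0.636, 0.027, 0.0285) (np.float64(295.0091780904195), np.float64(251.75327663740686))
(0.593, 0.076, 0.042) (np.float64(299.6826351666771), np.float64(266.5239857978587))
(0.593, -0.028, 0.042) (np.float64(321.1002245514029), np.float64(240.09180395716794))
(0.593, -0.028, 0.012) (np.float64(321.14380633323634), np.float64(248.81982789751643))
(0.563, -0.04, 0.006) (np.float64(333.86058015796857), np.float64(251.59854417170095))
(0.563, 0.09, 0.006) (np.float64(308.10364786840375), np.float64(285.3251840268369))
(0.593, 0.076, 0.042) (np.float64(286.9000660560938), np.float64(248.34553325601811))
(0.593, -0.028, 0.042) (np.float64(325.0304644060128), np.float64(249.00518235806743))
```

View pics/s3.png

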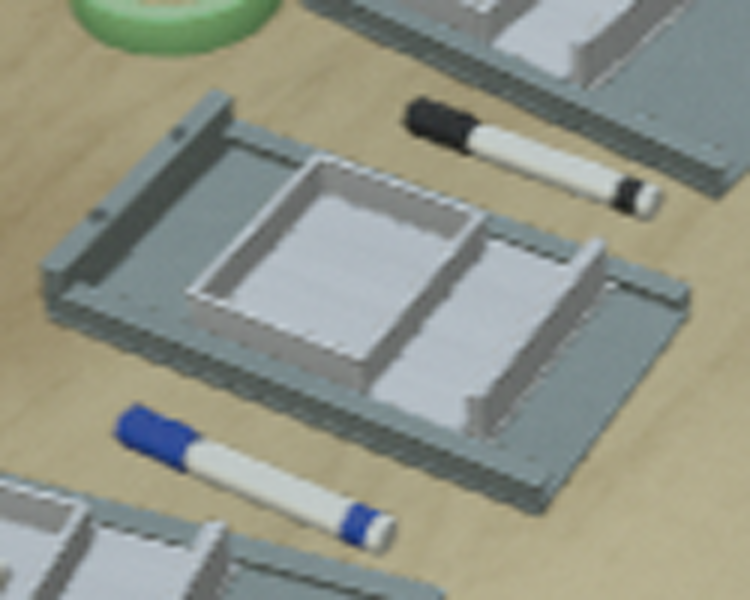

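```bash
python3 - <<'E'
from bench import ctrl
from h import *
s=ctrl.sense();print(s['position'],s['joints'],s['tool_rot'])
g=ctrl.grab_frame('scene');f=pickle.load(open('scene0.pkl','rb'));pickle.dump(g,open('scene2.pkl','wb'))
print(abs(g['t']-f['t']).max())
c=lambda x:cv2.resize(x[190:290,240:340],(400,400),interpolation=cv2.INTER_CUBIC)
cv2.imwrite('pics/s4.png',np.hstack([c(g['image']),c(cv2.absdiff(g['image'],f['image']))]))
for z in(0.0285,.045,.06,.07): print(z,(np.array(proj(f,(*s['position'][:2],z)))-(240,190))*4)
E
```

```text
[0.63658979 0.02708978 0.02859284] [-2.37550894e-02  5.49352009e-01  1.57190075e+00  8.60678097e-06
  1.01968573e+00 -1.59754108e+00] [ 3.27070005e-04 -1.49257806e-03  9.99998833e-01 -4.59209540e-06]
0.0
0.0285 [219.14001367 246.7814923 ]
0.045 [218.05927085 227.34805283]
0.06 [217.05913747 209.36409652]
0.07 [216.38282655 197.20297272]
```

View pics/s4.png

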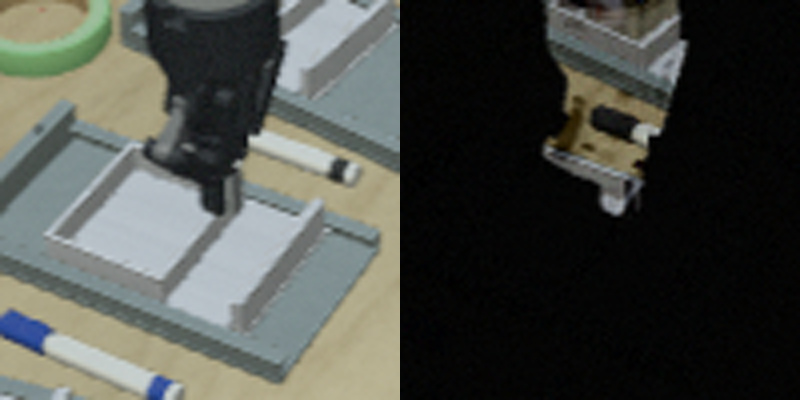

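The tip shows at crop pixel (218,214), which puts it at z ≈ 0.056 instead of the reported 0.0285. So the real tip sits about 28 mm above the reported TCP, and it passed over the lip without touching; the tray hasn't moved. I'll back out, lower further in stages and check.

Call:
move_arm --rows '[[[0,0,-0.25,0,0,0],[0.5,0,0,0,0,0],[0.55,0,0,0,0,0],[0.55,0,0,0,0,0],[0.55,0,0,0,0,0],[0,0,0.5,0,0,0],[0,0,0.25,0,0,0],[0,0,0,0,0,0]]]'

```text
time: 6.05
position: [0.5497, 0.0268, 0.0082]
tool_rot: [-0.001, -0.001, 1.0, 0.0]
ft_force: [-1.0, 0.0, -0.6]
finger_gap: -0.0
gripper_force: 0.0
```

```bash
cat > tip.py <<'E'
from bench import ctrl
from h import *
s=ctrl.sense();g=ctrl.grab_frame('scene');f=pickle.load(open('scene0.pkl','rb'));P=s['position']
d=(cv2.absdiff(g['image'],f['image']).max(2)>30).astype(np.uint8);d=cv2.morphologyEx(d,cv2.MORPH_OPEN,np.ones((2,2)))
u,v=proj(f,P);w=d[:,int(u)-12:int(u)+13];w[300:]=0
r=np.where(w.any(1))[0].max();c=np.where(w[r])[0].mean()+int(u)-12
print(P,s['ft_force'],'expected',u,v,'tip',c,r)
for z in np.arange(0,.1,.005):
    if abs(proj(f,(*P[:2],z))[1]-r)<1:print('z~',z)
E
python3 tip.py
```

```text
[0.54974802 0.02684547 0.00817834] [-1.00920479  0.03322083 -0.58008817] expected 325.84165282254435 269.63284844464687 tip 329.0 263
z~ 0.03
```

Call:
move_arm --rows '[[[0,0,0.15,0,0,0],[0,0,0,0,0,0],[-0.25,0,0,0,0,0],[-0.25,0,0,0,0,0],[-0.25,0,0,0,0,0],[-0.25,0,0,0,0,0],[-0.25,0,0,0,0,0],[-0.25,0,0,0,0,0]]]'

```text
time: 7.1
position: [0.6094, 0.0272, 0.0023]
tool_rot: [-0.001, -0.002, 1.0, 0.0]
ft_force: [-3.7, 0.0, 0.9]
finger_gap: -0.0001
gripper_force: 2.0
```

```bash
python3 tip.py
```

```text
[0.6093547  0.02721785 0.00225956] [-3.71913768  0.00877859  0.86838222] expected 304.59943192076855 263.0127146513638 tip 297.14285714285717 271
```

Contact: 3.7 N, so the tray is sliding. I'll keep pushing.

Call:
move_arm --rows '[[[-0.2,0,0,0,0,0],[-0.2,0,0,0,0,0],[-0.1,0,0,0,0,0],[-0.1,0,0,0,0,0]]]'

```text
time: 7.65
position: [0.634, 0.0273, 0.0023]
tool_rot: [-0.0, -0.001, 1.0, 0.0]
ft_force: [-3.5, 2.1, -1.1]
finger_gap: -0.0
gripper_force: 1.7
```

Call:
move_arm --rows '[[[-0.1,0,0,0,0,0],[-0.1,0,0,0,0,0]]]'

```text
time: 7.9
position: [0.6358, 0.0274, 0.0021]
tool_rot: [-0.006, -0.002, 1.0, 0.0]
ft_force: [-18.3, 0.3, 12.5]
finger_gap: 0.0001
gripper_force: 9.0
```

Call:
move_arm --rows '[[[0,0,0,0,0,0],[0,0,0,0,0,0],[0.25,0,0,0,0,0],[0.25,0,0,0,0,0],[0,0,-0.9,0,0,0],[0,0,-0.9,0,0,0],[0,0,-0.9,0,0,0],[0,0,0,0,0,0]]]'

```text
time: 8.9
position: [0.6259, 0.0268, 0.1146]
tool_rot: [0.005, -0.001, 1.0, -0.0]
ft_force: [1.5, 0.1, -0.5]
finger_gap: 0.0001
gripper_force: 0.0
```

Call:
move_arm --rows '[[[-0.29,-0.9,0,0,0,0],[-0.29,-0.9,0,0,0,0],[-0.29,-0.9,0,0,0,0],[-0.29,-0.9,0,0,0,0],[-0.29,-0.9,0,0,0,0],[-0.29,-0.9,0,0,0,0],[0,0,0,0,0,0.65],[0,0,0,0,0,0.65],[0,0,0,0,0,0]]]'

```text
time: 10.02
position: [0.6918, -0.189, 0.1091]
tool_rot: [-0.001, 0.055, 0.998, 0.0]
ft_force: [0.8, -0.2, 1.0]
finger_gap: 0.0001
gripper_force: 0.0
```

```bash
python3 - <<'E'
from bench import ctrl
from h import *
s=ctrl.sense();g=ctrl.grab_frame('scene');t=ctrl.grab_frame('top');P=s['position'];print(P,s['tool_rot'])
c=lambda x:cv2.resize(x,(400,400),interpolation=cv2.INTER_CUBIC)
cv2.imwrite('pics/s5.png',np.hstack([c(g['image'][160:280,240:360]),c(t['image'][160:280,270:390])]))
for z in(.042,.06,P[2],P[2]+.025):print(z,(np.array(proj(g,(*P[:2],z)))-(240,160))*400/120)
E
```

```text
[ 0.69182727 -0.18901854  0.10906525] [-5.87125032e-04  5.51176395e-02  9.98479691e-01  8.80078472e-05]
0.042 [259.79167901 112.14299739]
0.06 [259.61580615  94.65116542]
0.1090652469264731 [259.11980707  45.32045695]
0.1340652469264731 [258.85729417  19.21164451]
```

View pics/s5.png

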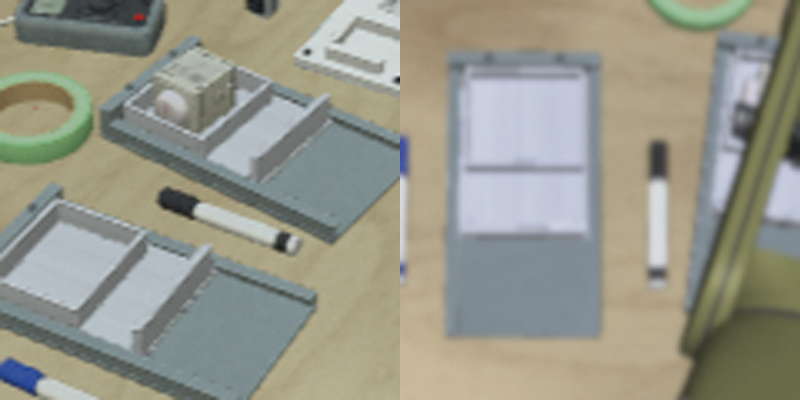

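Empty tray is home (its lip in line with the other home trays) and the tool stands over the timer tray's pocket. I'll descend partway and check.

Call:
move_arm --rows '[[[0.05,0,0.6,0,0,0],[0,0,0.6,0,0,0],[0,0,0.5,0,0,0],[0,0,0.2,0,0,0],[0,0,0,0,0,0]]]'

```text
time: 10.75
position: [0.69, -0.1883, 0.034]
tool_rot: [-0.0, 0.055, 0.998, 0.0]
ft_force: [-0.9, 0.3, 0.8]
finger_gap: 0.0
gripper_force: 0.0
```

```bash
python3 - <<'E'
from bench import ctrl
from h import *
s=ctrl.sense();g=ctrl.grab_frame('scene');P=s['position'];print(P,s['ft_force'])
cv2.imwrite('pics/s6.png',cv2.resize(g['image'][150:250,260:380],(720,600),interpolation=cv2.INTER_CUBIC))
for z in(P[2],P[2]+.025):print(z,(np.array(proj(g,(*P[:2],z)))-(260,150))*6)
E
```

```text
[ 0.6899705  -0.18825272  0.03396726] [-0.90589298  0.30268746  0.783715  ]
0.033967257176590875 [350.46901503 277.80181137]
0.058967257176590876 [350.06499044 234.25806266]
```

View pics/s6.png

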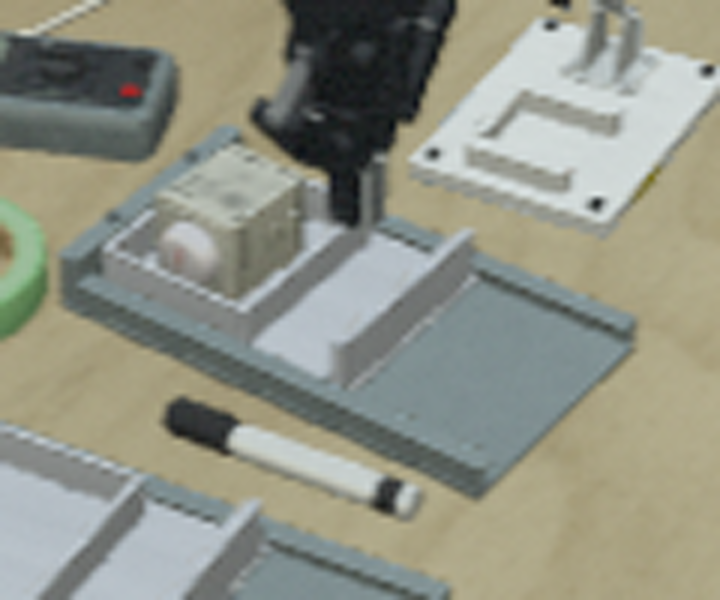

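The tip (about (355,225)) is over the pocket between compartment wall and lip, clear of the timer. I'll lower it behind the lip and start drawing.

Call:
move_arm --rows '[[[0,0,0.4,0,0,0],[0,0,0.4,0,0,0],[0,0,0,0,0,0],[0.15,0,0,0,0,0],[0.15,0,0,0,0,0],[0.15,0,0,0,0,0],[0.15,0,0,0,0,0]]]'

```text
time: 11.68
position: [0.6671, -0.186, 0.0031]
tool_rot: [0.001, 0.055, 0.998, -0.0]
ft_force: [4.2, -0.0, -2.2]
finger_gap: -0.0
gripper_force: 1.8
```

Call:
move_arm --rows '[[[0.2,0,0,0,0,0],[0.2,0,0,0,0,0],[0.2,0,0,0,0,0],[0.2,0,0,0,0,0],[0.2,0,0,0,0,0],[0.2,0,0,0,0,0],[0.2,0,0,0,0,0],[0.2,0,0,0,0,0],[0.2,0,0,0,0,0],[0.15,0,0,0,0,0]]]'

```text
time: 12.92
position: [0.5881, -0.1772, 0.0025]
tool_rot: [-0.0, 0.055, 0.998, 0.0]
ft_force: [2.9, 0.4, 2.8]
finger_gap: -0.0002
gripper_force: 1.8
```

Call:
move_arm --rows '[[[0.1,0,0,0,0,0],[0.1,0,0,0,0,0],[0.1,0,0,0,0,0]]]'

```text
time: 13.3
position: [0.5816, -0.1766, 0.0029]
tool_rot: [0.004, 0.056, 0.998, -0.0]
ft_force: [15.3, 2.2, -7.2]
finger_gap: 0.0002
gripper_force: 7.5
```

Hard stop reached. I'll hold, release into the pocket and lift clear.

Call:
move_arm --rows '[[[0.05,0,0,0,0,0],[0,0,0,0,0,0],[0,0,0,0,0,0],[-0.2,0,0,0,0,0],[-0.25,0,0,0,0,0],[0,0,0,0,0,0],[0,0,-0.6,0,0,0],[0,0,-0.8,0,0,0],[0,0,-0.9,0,0,0],[0,0,-0.9,0,0,0],[0,0,-0.9,0,0,0],[0,0,0,0,0,0]]]'

```text
time: 14.8
position: [0.594, -0.1785, 0.1698]
tool_rot: [0.002, 0.055, 0.998, -0.001]
ft_force: [-0.2, 0.2, 0.0]
finger_gap: -0.0002
gripper_force: 0.0
```

```bash
python3 - <<'E'
from bench import ctrl
from h import *
s=ctrl.sense();g=ctrl.grab_frame('scene');P=s['position'];print(P,s['ft_force'])
cv2.imwrite('pics/s7.png',cv2.resize(g['image'][150:350,160:400],(720,600),interpolation=cv2.INTER_CUBIC))
E
```

```text
[ 0.59400202 -0.17847231  0.16976696] [-0.20020215  0.22489393  0.03566761]
```

View pics/s7.png

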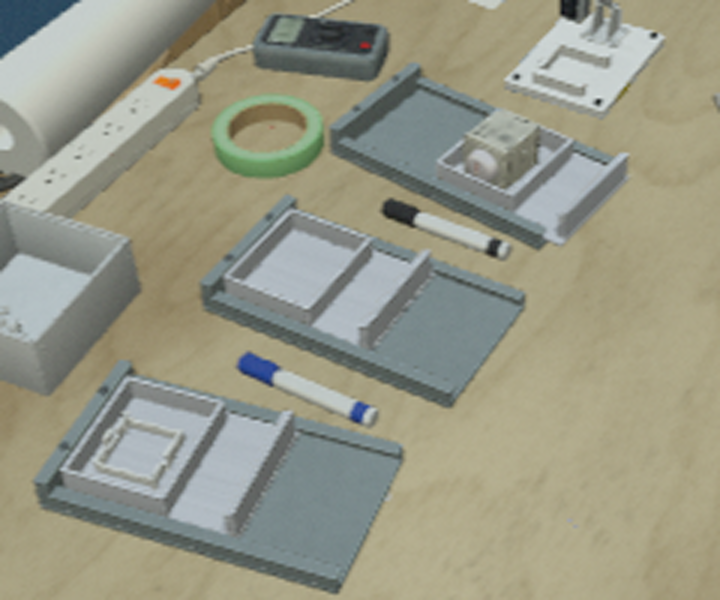

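The timer tray is fully out (lip at (595,195), past the unit's front edge) with the timer flat in its compartment. The empty tray is home, and the frame tray and markers are where they were. Handing in.

```bash
python3 -c "
from bench import ctrl
print(ctrl.job_done())"
```

```text
the job is handed in; nothing more can be done
None
```

I pushed the empty tray home and drew the timer tray out to its stop. The last picture shows the timer flat in its compartment and the arm clear. I've handed the job in, but the hand-in returned no verdict.

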